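# Line up the reagent bottles by height

## Robot

A 6-joint arm with a two-finger parallel gripper is mounted at the origin on a cart in front of the work surface, level with it; the furniture and walls round the work are solid. World frame = base frame: x ahead of the robot, y to its left, z up, the work surface at z = 0. Lengths are in m, angles in degrees, forces in N, time in s.
With the tool pointing down it reaches from about 0.4 to 0.925 m from the base axis. Payload 3.4 kg.
Tool frame: the origin (TCP) lies between the finger pads; the fingertips stand 14 mm ahead of it and the grasp point (between the pads) lies 5 mm behind it; z points along the fingers, y is the line along which they close (so a half turn about z gives the same grasp; the last joint's range is limited). The gripper opens to 85 mm and grips with 20 to 120 N. Pads are 22 mm wide; open, the fingers measure 114 mm over their backs; the gripper's body (76 mm by 85 mm) begins 54 mm behind the grasp point. The pads swing forward as they close: fully open they stand 13 mm farther back than shut.
Start: joints at [71.247, 17.578, 86.31, -0, 76.112, -4.211], TCP at [0.144, 0.557, 0.245] pointing down, gripper open.
Joint ranges: [-179.03, 179.03], [-60, 130.46], [8.19, 133.38], [-81.62, 261.62], [5.75, 156.47], [-153.77, 153.77]. Speed limits (degrees/s): [147.25, 147.25, 180, 180, 180, 180].

## Interface

Orientations are given as [roll, pitch, yaw] about the fixed x, y, z axes, in that order (R = Rz(yaw) Ry(pitch) Rx(roll)).
In Python, from workcell import env gives the robot as it stands.
- The arm moves only by the tool carry_out, never from a script. Its argument "steps" is a list of rows, each an object with "fingers": the opening in per cent of the stroke, from 0 (shut) to 100 (fully open); "dp": the shift along the world's x, y, z as a fraction of full scale, a list of three; "spin": the turn about the world's z as a fraction of full scale. A call has 1 to 20 rows; each row shifts and turns the commanded pose from where the row before left it; what a row does not reach is not made up. Full scale, the value 1, is 0.2 m for a shift and 2 rad for a turn. A row lasts 1/12 s, in which the tool goes at most 41.7 mm and 7.16 degrees, less where a joint would pass 70% of its speed; a pose out of reach is approached as far as the arm can. A call with a number of a shift or a turn outside -1 to 1 is refused whole. A call with a gripper value outside its range is refused whole. The fingers move at their own pace and stop on an object; "force" is the grip in N (left out, the last holds). Time passes only in rows, so rows that do not move let the fingers close. It gives the time, the measured TCP pose, the force, the opening and the grip force at its end, in the units of the state.
- env.read_state(): the state, without advancing time (a new reading comes with each control period).
- env.snapshot(name): name is "scene" or "top" or "wrist"; returns the picture (400x640x3 uint8, red, green, blue); there is no depth.
- env.camera_info(name): a dict with "vfov" (degrees; the focal length in pixels is half the picture's height over the tangent of half this angle, whatever the lens; pixels are square), "cx", "cy" (the principal point, pixels), "eye" and "rotation" of the camera in the world. Camera axes: x right, y down, z forward; pixel columns grow to the right and rows downward; lengths in m; the calibration is good to about 2 mm. A picture is of the moment at which its call begins: read the wrist's pose just before it. camera_info takes no time and is no camera call; for the wrist camera it gives the pose at the moment of the call.
- env.job_done(): hands the job in; it is judged then, once.
The state is a dict: "time": time; "joint_pos": joint angles; "dq": joint speeds; "effort": joint torques, N m; "eef_pos": TCP position; "ee_rot": TCP orientation; "wrist_force": force on the tool from outside, world axes, zero at the start; "torque": the same for the moment, N m; "gripper_width": finger opening in m; "finger_force": force on a finger pad.
Only numpy, scipy, OpenCV 4.12 (cv2) and the standard library are available. Lean on these libraries where they do the work, as an engineer would, in place of code of your own. Each camera call takes 0.05 s, during which the arm holds its last target. There are 200 camera calls.

## Task

Put the four loose reagent bottles (three amber, one small white with a red cap) away on the rail, one standing upright in the middle of each round pad, in order of height: the tallest next to the tall end stop, then shorter and shorter, the shortest next to the low end stop. Do not tip a bottle over on the way.

Things in the scene. Friction and masses are not known exactly. Their poses are not given: they have to be found in the camera images.
- bottle_152_mid (a point): loose upright round amber bottle with a black screw cap, 152 mm tall to the top of the cap, body 76 mm in diameter; the cap is 40 mm in diameter and takes up the top 24 mm. The point is at the bottle's centre, half-way up (76 mm above its foot); z is the bottle's axis. Can be lifted by its fixed cap; weighs about 0.63 kg.
- bottle_121_mid (a point): loose upright round amber bottle with a black screw cap, 121 mm tall to the top of the cap, body 62 mm in diameter; the cap is 32 mm in diameter and takes up the top 20 mm. The point is at the bottle's centre, half-way up (60.5 mm above its foot); z is the bottle's axis. Can be lifted by its fixed cap; weighs about 0.34 kg.
- bottle_101_mid (a point): loose upright round amber bottle with a white screw cap, 101 mm tall to the top of the cap, body 50 mm in diameter; the cap is 28 mm in diameter and takes up the top 18 mm. The point is at the bottle's centre, half-way up (50.5 mm above its foot); z is the bottle's axis. Can be lifted by its fixed cap; weighs about 0.19 kg.
- bottle_77_mid (a point): loose upright round white plastic bottle with a red screw cap, 77 mm tall to the top of the cap, body 40 mm in diameter; the cap is 30 mm in diameter and takes up the top 16 mm. The point is at the bottle's centre, half-way up (38.5 mm above its foot); z is the bottle's axis. Can be lifted by its fixed cap; weighs about 0.09 kg.
- pad_a: one of four alike dark round rubber pads, 80 mm in diameter and 3 mm thick, with a grey ring and centre dot, fixed in a straight row, 90 mm from centre to centre, on a flat aluminium rail (94 x 444 mm). Origin: centre of its underside, 6 mm above the worktop; its top is 9 mm above the worktop. Which pad is where varies.
- pad_b: one of four alike dark round rubber pads, 80 mm in diameter and 3 mm thick, with a grey ring and centre dot, fixed in a straight row, 90 mm from centre to centre, on a flat aluminium rail (94 x 444 mm). Origin: centre of its underside, 6 mm above the worktop; its top is 9 mm above the worktop. Which pad is where varies.
- pad_c: one of four alike dark round rubber pads, 80 mm in diameter and 3 mm thick, with a grey ring and centre dot, fixed in a straight row, 90 mm from centre to centre, on a flat aluminium rail (94 x 444 mm). Origin: centre of its underside, 6 mm above the worktop; its top is 9 mm above the worktop. Which pad is where varies.
- pad_d: one of four alike dark round rubber pads, 80 mm in diameter and 3 mm thick, with a grey ring and centre dot, fixed in a straight row, 90 mm from centre to centre, on a flat aluminium rail (94 x 444 mm). Origin: centre of its underside, 6 mm above the worktop; its top is 9 mm above the worktop. Which pad is where varies.
- tall_stop: the tall one of two white stops fixed at the rail's ends, a plate 74 mm wide across the row, 10 mm thick and 80 mm tall. Origin: centre of its underside, 6 mm above the worktop, in line with the pads and 70 mm beyond the last pad's centre. x points across the row, y along it (either way). Its end varies. A shelf hangs 0.51 m above the worktop, its front edge at x = 0.70 m: keep the wrist before it.
- low_stop: the low one of two white stops fixed at the rail's ends, a plate 74 mm wide across the row, 10 mm thick and 18 mm tall. Origin: centre of its underside, 6 mm above the worktop, in line with the pads and 70 mm beyond the last pad's centre. x points across the row, y along it (either way). Its end varies.
Not all that is in view belongs to the job. What is shaped like the part that bears bottle_77_mid but green or yellow is not meant.

How it is judged:
By the outcome, as a careful person would: the job done as asked, in the order asked, and still so for the second after the job is handed in, with the robot touching nothing.
It also fails if it takes over 128 s, if anything falls off the work surface, if the arm or the gripper's body presses on something with over 40 N, if the wrist force passes 120 N, or if a joint passes its speed limit or range.

## Working session

There is one attempt and no reset: what is moved stays moved. The work goes in short steps, Python scripts to look and compute and a tool call to move; the robot and the scene stay as the last step left them, time stands still between calls to the robot, and variables do not carry over. Pictures are saved under pics/ and viewed, at most 16 in all, crops included, and the job is handed in when it is done.

Besides the shell and the picture viewer there is one more tool, called after "Call:" by a JSON object that holds its "method" and its "body", one argument or row to a line. carry_out: Moves the arm, as the interface text tells. Shift numbers are shares of 0.2 m and turn numbers shares of 2 rad, none past 1 either way. Its arguments: {"type":"object","properties":{"steps":{"type":"array"},"force":{"type":"number"}},"required":["steps"]}

```bash
mkdir -p pics
cat > h.py <<'E'
import numpy as np, cv2
from workcell import env
def snap(n,f):
    s=env.read_state(); i=env.camera_info(n); im=env.snapshot(n); cv2.imwrite(f'pics/{f}.png',im[:,:,::-1]); return im,i
def ray(i,uv):
    f=200/np.tan(np.radians(i['vfov'])/2)
    d=np.array([(uv[0]-i['cx'])/f,(uv[1]-i['cy'])/f,1.]); return np.array(i['eye']),np.array(i['rotation'])@d
def onz(i,uv,z):
    e,d=ray(i,uv); return e+d*(z-e[2])/d[2]
E
python3 - <<'E'
from h import *
for n in('top','scene'):
    im,i=snap(n,n+'0'); print(n,i)
print(env.read_state())
E
```

```text
top {'vfov': 47.33252306934732, 'cx': 315.3753708877963, 'cy': 200.85764844406492, 'eye': array([0.39304014, 0.02660486, 1.58095156]), 'rotation': array([-1.76927956e+02, -1.49834003e-01, -9.04130725e+01])}
scene {'vfov': 56.7878407138086, 'cx': 319.11007175706635, 'cy': 200.8264507929274, 'eye': array([-0.11508049, -0.69176793,  0.504526  ]), 'rotation': array([-116.02695572,   -0.77758408,  -39.82286209])}
{'time': 0.1, 'joint_pos': array([ 7.12466229e+01,  1.76187730e+01,  8.63768368e+01, -1.94117049e-04,
        7.61121935e+01, -4.21231500e+00]), 'dq': array([-0.13654435, -0.11158685, -0.06290528, -0.02942605, -0.07639503,
        0.00736668]), 'effort': array([-4.02129499e-04, -4.58526242e+01, -2.52609694e+01, -1.00813122e-04,
        5.58343148e-03,  1.18949458e-05]), 'eef_pos': array([0.14420525, 0.55599071, 0.24446231]), 'ee_rot': array([-1.79892474e+02, -7.73057681e-03,  1.65458977e+02]), 'wrist_force': array([-0.92601451, -0.18340707, -0.07928216]), 'torque': array([0.03287437, 0.02610416, 0.01155155]), 'finger_force': 0.0, 'gripper_width': 0.08525983003233617}
```

View pics/top0.png

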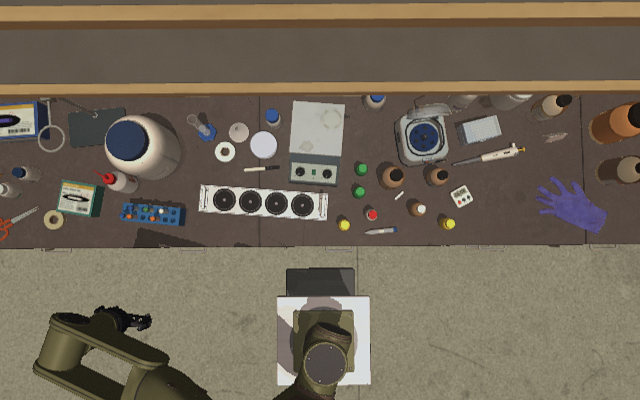

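View pics/scene0.png

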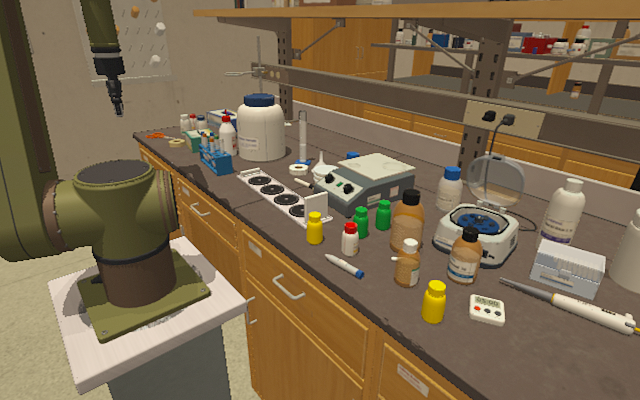

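Top view: pads run along (224,200)–(303,205) with the tall stop at the right end (scene view, 317,205). The 152 cap is near (396,174), 121 near (438,174), 101's white cap near (420,209), and red near (371,215).

```bash
cat >> h.py <<'E'
from scipy.spatial.transform import Rotation as R
def ray(i,uv):
    f=200/np.tan(np.radians(i['vfov'])/2)
    d=np.array([(uv[0]-i['cx'])/f,(uv[1]-i['cy'])/f,1.]); return np.array(i['eye']),R.from_euler('xyz',i['rotation'],degrees=True).apply(d)
def blobs(mask,box,amin=6):
    m=np.zeros(mask.shape,np.uint8); x0,y0,x1,y1=box; m[y0:y1,x0:x1]=mask[y0:y1,x0:x1]
    n,l,s,c=cv2.connectedComponentsWithStats(m.astype(np.uint8)); return [(c[k].round(1),s[k]) for k in range(1,n) if s[k,4]>=amin]
E
python3 - <<'E'
from h import *
im=cv2.imread('pics/top0.png')[:,:,::-1].astype(int); i=env.camera_info('top')
r,g,b=[im[...,k] for k in range(3)]; v=im.max(2)
dark=v<55
for nm,m,box,z in[('pads',dark,(205,180,322,222),.009),('152',dark,(382,160,412,195),.152),('121',dark,(426,160,456,195),.121),('101w',(im.min(2)>130),(410,196,430,222),.101),('red',(r>130)&(g<70),(360,205,382,222),.077),('yel',(r>150)&(b<70),(330,205,470,240),.077),('grn',(g>90)&(r<60),(340,150,380,205),.077)]:
    for c,s in blobs(m,box): print(nm,c,s,onz(i,c,z).round(4))
A=cv2.resize(im[150:240,190:350].astype(np.uint8),None,fx=5,fy=5,interpolation=2)
B=cv2.resize(im[150:240,330:490].astype(np.uint8),None,fx=3.3,fy=3.3,interpolation=2)
cv2.imwrite('pics/c0.png',np.vstack([cv2.resize(A,(528,297)),B[:297,:528]])[:,:,::-1])
E
```

```text
pads [311. 184.] [308 184   7   1   7] [0.5358 0.0366 0.009 ]
pads [223.4 199.7] [213 189  21  22 255] [0.4836 0.339  0.009 ]
pads [250.  201.4] [241 193  18  18 223] [0.4771 0.2473 0.009 ]
pads [275.7 203.2] [267 193  19  20 230] [0.4703 0.1587 0.009 ]
pads [239.6 200.5] [239 196   3  10  10] [0.4805 0.2832 0.009 ]
pads [302.  205.2] [294 197  18  18 222] [0.4627 0.0681 0.009 ]
152 [401.2 161.8] [400 160   4   5   6] [ 0.5911 -0.2491  0.152 ]
152 [396.  174.8] [390 169  13  12 115] [ 0.55  -0.232  0.152]
121 [438.3 160.7] [435 160   8   3  11] [ 0.5981 -0.3747  0.121 ]
121 [442.1 174.7] [437 171  11   9  77] [ 0.5527 -0.3859  0.121 ]
101w [421.2 208.6] [418 205   8   9  56] [ 0.4448 -0.3212  0.101 ]
red [372.5 214.3] [369 211   8   8  50] [ 0.428  -0.1659  0.077 ]
yel [372.4 214.1] [369 210   8   9  53] [ 0.4287 -0.1656  0.077 ]
yel [446.6 226.6] [444 223   8   6  16] [ 0.3858 -0.4094  0.077 ]
yel [343.9 227.4] [339 224  11   6  19] [ 0.3856 -0.0711  0.077 ]
grn [359.2 171.4] [357 168   6   6  13] [ 0.5704 -0.1238  0.077 ]
grn [360.9 195.1] [358 193   7   4  10] [ 0.4917 -0.1284  0.077 ]
```

View pics/c0.png

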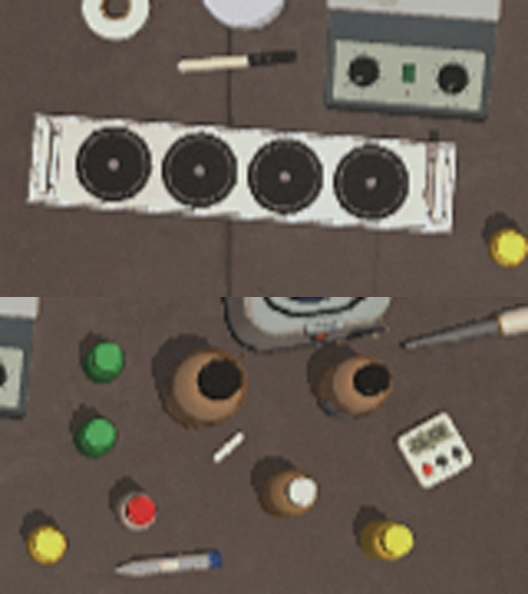

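Pads are 89–91 mm apart, matching the 90 mm given, and cap blob sizes match. Tall stop is at the −y end. Moving over the rail.

Call:
{"method": "carry_out", "body": {
  "steps": [
    {"fingers":80,"dp":[0.107,-0.107,0.02],"spin":-0.033},
    {"fingers":80,"dp":[0.107,-0.107,0.02],"spin":-0.033},
    {"fingers":80,"dp":[0.107,-0.107,0.02],"spin":-0.033},
    {"fingers":80,"dp":[0.107,-0.107,0.02],"spin":-0.033},
    {"fingers":80,"dp":[0.107,-0.107,0.02],"spin":-0.033},
    {"fingers":80,"dp":[0.107,-0.107,0.02],"spin":-0.033},
    {"fingers":80,"dp":[0.107,-0.107,0.02],"spin":-0.033},
    {"fingers":80,"dp":[0.107,-0.107,0.02],"spin":-0.033},
    {"fingers":80,"dp":[0.107,-0.107,0.02],"spin":-0.033},
    {"fingers":80,"dp":[0.107,-0.107,0.02],"spin":-0.033},
    {"fingers":80,"dp":[0.107,-0.107,0.02],"spin":-0.033},
    {"fingers":80,"dp":[0.107,-0.107,0.02],"spin":-0.033},
    {"fingers":80,"dp":[0.04,-0.12,0],"spin":-0.033},
    {"fingers":80,"dp":[0.04,-0.12,0],"spin":-0.033},
    {"fingers":80,"dp":[0.04,-0.12,0],"spin":-0.033},
    {"fingers":80,"dp":[0.04,-0.12,0],"spin":-0.033},
    {"fingers":80,"dp":[0.04,-0.12,0],"spin":-0.033},
    {"fingers":80,"dp":[0.04,-0.12,0],"spin":-0.033},
    {"fingers":80,"dp":[0.04,-0.12,0],"spin":-0.033},
    {"fingers":80,"dp":[0.04,-0.12,0],"spin":-0.033}
  ]
}}

```text
time: 1.77
eef_pos: [0.465, 0.1065, 0.2929]
ee_rot: [-179.9, 0.0, 89.6]
wrist_force: [1.5, 0.0, -0.1]
gripper_width: 0.0685
finger_force: 0.0
```

Run:
```python
from h import *
im,i=snap('wrist','w0'); print(i, env.read_state()['eef_pos'],env.read_state()['ee_rot'])
```

```text
{'vfov': 62.58161287921208, 'cx': 320.93005636817935, 'cy': 199.67441152803494, 'eye': array([0.46648818, 0.178963  , 0.42194501]), 'rotation': array([ 1.63566238e+02,  2.02689422e-02, -3.49574416e-01])} [0.46668901 0.10266812 0.29294073] [179.9599467    0.25903839  89.36429425]
```

View pics/w0.png

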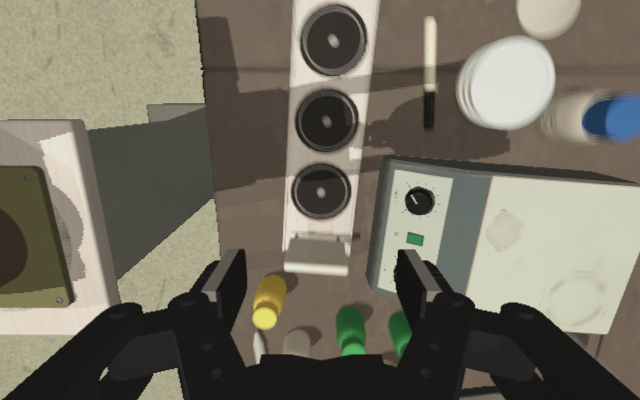

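Wrist view: three pads at (334,40), (327,121), (321,191), tall stop at (318,255); slightly motion-blurred, so retake and measure.

```bash
cat >> h.py <<'E'
def disks(im,i,box,z,thr=75,amin=800):
    m=(im.max(2)<thr).astype(np.uint8); x0,y0,x1,y1=box; k=np.zeros_like(m); k[y0:y1,x0:x1]=m[y0:y1,x0:x1]
    k=cv2.morphologyEx(k,cv2.MORPH_CLOSE,np.ones((7,7)))
    for c in cv2.findContours(k,0,2)[0]:
        if cv2.contourArea(c)>amin:
            h=cv2.convexHull(c); P=np.array([onz(i,p[0],z)[:2] for p in h],np.float32)
            (cx,cy),rad=cv2.minEnclosingCircle(P); e=cv2.fitEllipse(P)
            print(cv2.boundingRect(c),'fit',np.round(e[0],4),np.round(e[1],4),'mec',round(cx,4),round(cy,4),round(rad,4))
E
python3 - <<'E'
from h import *
env.snapshot('wrist');im,i=snap('wrist','w1'); print(i['eye'],env.read_state()['eef_pos'])
disks(im,i,(292,0,372,228),.009)
E
```

```text
[0.46747066 0.17751364 0.42180921] [0.46533665 0.10641422 0.29288668]
(292, 158, 58, 59) fit [0.4647 0.071 ] [0.0772 0.0777] mec 0.4645 0.0709 0.0391
(293, 83, 64, 67) fit [0.4715 0.1602] [0.0778 0.078 ] mec 0.4714 0.1603 0.0393
(296, 0, 69, 73) fit [0.4787 0.2505] [0.077  0.0798] mec 0.4788 0.2507 0.0403
```

Call:
{"method": "carry_out", "body": {
  "steps": [
    {"fingers":80,"dp":[0,-0.13,0.024],"spin":0},
    {"fingers":80,"dp":[0,-0.13,0.024],"spin":0},
    {"fingers":80,"dp":[0,-0.13,0.024],"spin":0},
    {"fingers":80,"dp":[0,-0.13,0.024],"spin":0},
    {"fingers":80,"dp":[0,-0.13,0.024],"spin":0},
    {"fingers":80,"dp":[0,-0.13,0.024],"spin":0},
    {"fingers":80,"dp":[0,-0.13,0.024],"spin":0},
    {"fingers":80,"dp":[0,-0.13,0.024],"spin":0},
    {"fingers":80,"dp":[0,-0.13,0.024],"spin":0},
    {"fingers":80,"dp":[0,-0.13,0.024],"spin":0},
    {"fingers":80,"dp":[0,-0.13,0.024],"spin":0},
    {"fingers":80,"dp":[0,-0.13,0.024],"spin":0},
    {"fingers":80,"dp":[0,0,0],"spin":0},
    {"fingers":80,"dp":[0,0,0],"spin":0},
    {"fingers":80,"dp":[0,0,0],"spin":0}
  ]
}}

```text
time: 3.17
eef_pos: [0.4651, -0.203, 0.3504]
ee_rot: [-179.9, -0.1, 89.9]
wrist_force: [0.6, 0.6, -0.0]
gripper_width: 0.0685
finger_force: 0.0
```

Run:
```python
from h import *
im,i=snap('wrist','w2'); print(i, env.read_state()['eef_pos'])
```

```text
{'vfov': 62.58161287921208, 'cx': 320.93005636817935, 'cy': 199.67441152803494, 'eye': array([ 0.46624238, -0.13073955,  0.47953825]), 'rotation': array([ 1.63661523e+02,  2.07333776e-02, -1.08428880e-01])} [ 0.4650371  -0.20273795  0.35041921]
```

View pics/w2.png

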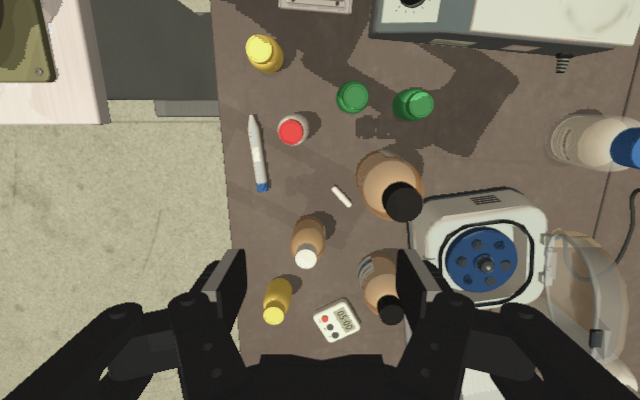

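Wrist view: 152 cap (403,201), 121 cap (390,309), 101 cap (306,258), red cap (291,131).

```bash
cat >> h.py <<'E'
def cap(im,i,mask,box,z,rad):
    x0,y0,x1,y1=box; k=np.zeros(mask.shape,np.uint8); k[y0:y1,x0:x1]=mask[y0:y1,x0:x1]
    c=max(cv2.findContours(k,0,2)[0],key=cv2.contourArea)
    P=np.array([onz(i,p[0],z)[:2] for p in c]); u=P.mean(0)-np.array(i['eye'])[:2]; u/=np.linalg.norm(u); w=np.array([-u[1],u[0]])
    a=P@u; b=P@w
    print(cv2.boundingRect(c),'ctr',(u*(a.max()-rad)+w*(b.max()+b.min())/2).round(4),'width',(np.ptp(b)).round(4),'len',np.ptp(a).round(4))
E
python3 - <<'E'
from h import *
im=cv2.imread('pics/w2.png')[:,:,::-1].astype(int); i=env.camera_info('wrist')
r,g,b=[im[...,k] for k in range(3)]; d=im.max(2)<60
cap(im,i,d,(378,175,424,224),.152,.02)
cap(im,i,d,(372,290,404,326),.121,.016)
cap(im,i,(im.min(2)>150),(290,240,324,275),.101,.014)
cap(im,i,(r>120)&(g<80),(275,112,312,150),.077,.015)
E
```

```text
(382, 182, 40, 42) ctr [ 0.5513 -0.2311] width 0.037 len 0.0449
(378, 290, 26, 35) ctr [ 0.5586 -0.3844] width 0.0374 len 0.0462
(295, 249, 22, 20) ctr [ 0.4463 -0.3186] width 0.027 len 0.0268
(279, 120, 24, 24) ctr [ 0.43   -0.1633] width 0.0259 len 0.0291
```

Call:
{"method": "carry_out", "body": {
  "force": 40,
  "steps": [
    {"fingers":70,"dp":[-0.0295,0.0323,-0.12],"spin":0},
    {"fingers":70,"dp":[-0.0295,0.0323,-0.12],"spin":0},
    {"fingers":70,"dp":[-0.0295,0.0323,-0.12],"spin":0},
    {"fingers":70,"dp":[-0.0295,0.0323,-0.12],"spin":0},
    {"fingers":70,"dp":[-0.0295,0.0323,-0.12],"spin":0},
    {"fingers":70,"dp":[-0.0295,0.0323,-0.12],"spin":0},
    {"fingers":70,"dp":[0,0,-0.08],"spin":0},
    {"fingers":70,"dp":[0,0,-0.08],"spin":0},
    {"fingers":70,"dp":[0,0,-0.08],"spin":0},
    {"fingers":70,"dp":[0,0,-0.08],"spin":0},
    {"fingers":70,"dp":[0,0,-0.08],"spin":0},
    {"fingers":70,"dp":[0,0,-0.08],"spin":0},
    {"fingers":70,"dp":[0,0,-0.08],"spin":0},
    {"fingers":70,"dp":[0,0,-0.08],"spin":0},
    {"fingers":70,"dp":[0,0,-0.005],"spin":0},
    {"fingers":70,"dp":[0,0,0],"spin":0}
  ]
}}

```text
time: 4.55
eef_pos: [0.429, -0.164, 0.0773]
ee_rot: [-179.9, -0.1, 89.9]
wrist_force: [0.7, 1.0, 0.2]
gripper_width: 0.0598
finger_force: 0.0
```

Run:
```python
from h import *
im,i=snap('wrist','w3'); s,j=snap('scene','s3'); print(env.read_state()['eef_pos'])
cv2.imwrite('pics/c3.png',np.vstack([im,cv2.resize(s[150:300,250:490],(640,400))])[::,:,::-1][:,:][::1][:, :][0:800:1] if 0 else cv2.resize(np.vstack([im,cv2.resize(s[150:300,250:490],(640,400))])[:,:,::-1],(480,600)))
```

```text
[ 0.43030895 -0.16496724  0.07854352]
```

View pics/c3.png

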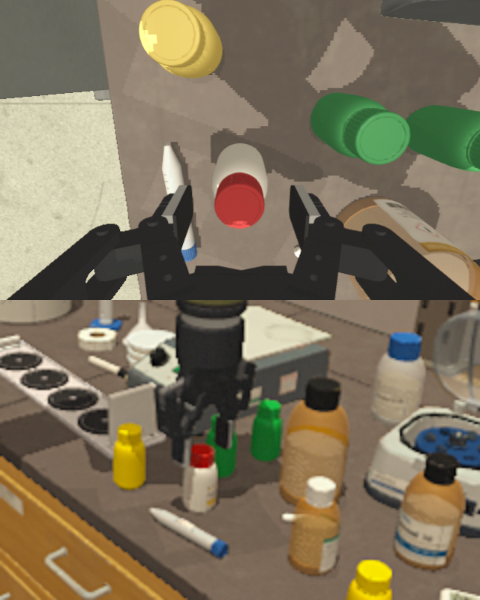

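Cap sits centred between the fingers at cap height. Close and lift.

Call:
{"method": "carry_out", "body": {
  "force": 40,
  "steps": [
    {"fingers":0,"dp":[0,0,0],"spin":0},
    {"fingers":0,"dp":[0,0,0],"spin":0},
    {"fingers":0,"dp":[0,0,0],"spin":0},
    {"fingers":0,"dp":[0,0,0],"spin":0},
    {"fingers":0,"dp":[0,0,0],"spin":0},
    {"fingers":0,"dp":[0,0,0],"spin":0},
    {"fingers":0,"dp":[0,0,0],"spin":0},
    {"fingers":0,"dp":[0,0,0.02],"spin":0},
    {"fingers":0,"dp":[0,0,0.06],"spin":0},
    {"fingers":0,"dp":[0,0,0.08],"spin":0},
    {"fingers":0,"dp":[0,0,0.08],"spin":0},
    {"fingers":0,"dp":[0,0,0.08],"spin":0},
    {"fingers":0,"dp":[0,0,0.08],"spin":0},
    {"fingers":0,"dp":[0,0,0.08],"spin":0},
    {"fingers":0,"dp":[0,0,0.08],"spin":0},
    {"fingers":0,"dp":[0,0,0],"spin":0}
  ]
}}

```text
time: 5.98
eef_pos: [0.4316, -0.1664, 0.193]
ee_rot: [179.7, 0.2, 89.8]
wrist_force: [2.0, -0.4, -0.7]
gripper_width: 0.0283
finger_force: 39.4
```

Run:
```python
from h import *
im,i=snap('wrist','w4'); print(env.read_state()['eef_pos'])
im=im.astype(int);r,g,b=[im[...,k] for k in range(3)]
z=env.read_state()['eef_pos'][2]
cap(im,i,(r>110)&(g<80),(240,150,400,400),z,.015)
```

```text
[ 0.43093431 -0.16602681  0.19152372]
(289, 226, 65, 72) ctr [ 0.4326 -0.1635] width 0.0284 len 0.0345
```

Call:
{"method": "carry_out", "body": {
  "steps": [
    {"fingers":0,"dp":[0.0154,0.06,0],"spin":0},
    {"fingers":0,"dp":[0.0154,0.12,0],"spin":0},
    {"fingers":0,"dp":[0.0154,0.15,0],"spin":0},
    {"fingers":0,"dp":[0.0154,0.15,0],"spin":0},
    {"fingers":0,"dp":[0.0154,0.15,0],"spin":0},
    {"fingers":0,"dp":[0.0154,0.15,0],"spin":0},
    {"fingers":0,"dp":[0.0154,0.15,0],"spin":0},
    {"fingers":0,"dp":[0.0154,0.15,0],"spin":0},
    {"fingers":0,"dp":[0.0154,0.15,0],"spin":0},
    {"fingers":0,"dp":[0.0154,0.15,0],"spin":0},
    {"fingers":0,"dp":[0.0154,0.15,0],"spin":0},
    {"fingers":0,"dp":[0.0154,0.15,0],"spin":0},
    {"fingers":0,"dp":[0.0154,0.15,0],"spin":0},
    {"fingers":0,"dp":[0.0154,0.15,0],"spin":0},
    {"fingers":0,"dp":[0.0154,0.15,0],"spin":0},
    {"fingers":0,"dp":[0.0154,0.15,0],"spin":0},
    {"fingers":0,"dp":[0.0154,0.15,0],"spin":0},
    {"fingers":0,"dp":[0.0154,0.09,0],"spin":0},
    {"fingers":0,"dp":[0,0,0],"spin":0},
    {"fingers":0,"dp":[0,0,0],"spin":0}
  ]
}}

```text
time: 7.7
eef_pos: [0.4844, 0.3389, 0.1881]
ee_rot: [-179.9, 0.1, 89.9]
wrist_force: [0.6, 0.3, -1.8]
gripper_width: 0.0281
finger_force: 39.4
```

Call:
{"method": "carry_out", "body": {
  "steps": [
    {"fingers":0,"dp":[0,0,-0.08],"spin":0},
    {"fingers":0,"dp":[0,0,-0.08],"spin":0},
    {"fingers":0,"dp":[0,0,-0.08],"spin":0},
    {"fingers":0,"dp":[0,0,-0.08],"spin":0},
    {"fingers":0,"dp":[0,0,-0.05],"spin":0},
    {"fingers":0,"dp":[0,0,0],"spin":0},
    {"fingers":0,"dp":[0,0,0],"spin":0}
  ]
}}

```text
time: 8.28
eef_pos: [0.4847, 0.3373, 0.1152]
ee_rot: [-179.9, 0.1, 89.8]
wrist_force: [-0.5, 0.2, -1.1]
gripper_width: 0.0282
finger_force: 39.5
```

Run:
```python
from h import *
im,i=snap('wrist','w5'); s,j=snap('top','t5'); print(env.read_state()['eef_pos'],env.read_state()['ee_rot'])
cv2.imwrite('pics/c5.png',im[100:,130:510,::-1])
```

```text
[0.48582483 0.33842335 0.11665175] [ 1.79937317e+02 -3.26017648e-02  8.98013930e+01]
```

View pics/c5.png

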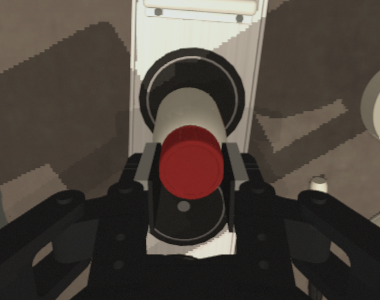

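Bottle hangs over the pad; pad spans columns 140–246 (crop), its far edge at row 47. Check against calibration.

Run:
```python
from h import *
i=env.camera_info('wrist')
for uv in [(322,147),(270,194),(376,194)]: print(onz(i,uv,.009))
e,d=ray(i,(321.5,240))
print(onz(i,(321.5,270),.1176-.0776+.077))
im=cv2.imread('pics/w5.png')[:,:,::-1].astype(int);cap(im,i,(im[...,0]>80)&(im[...,1]<60),(280,215,370,310),.117,.015)
```

```text
[0.48786356 0.380439   0.009     ]
[0.44899651 0.34567982 0.009     ]
[0.52807494 0.34538232 0.009     ]
[0.48704484 0.34101436 0.117     ]
(289, 226, 65, 73) ctr [0.4868 0.3421] width 0.0279 len 0.0344
```

Call:
{"method": "carry_out", "body": {
  "steps": [
    {"fingers":0,"dp":[0.005,-0.003,-0.05],"spin":0},
    {"fingers":0,"dp":[0,0,-0.05],"spin":0},
    {"fingers":0,"dp":[0,0,-0.03],"spin":0},
    {"fingers":0,"dp":[0,0,-0.01],"spin":0},
    {"fingers":0,"dp":[0,0,-0.004],"spin":0},
    {"fingers":0,"dp":[0,0,0],"spin":0},
    {"fingers":0,"dp":[0,0,0],"spin":0}
  ]
}}

```text
time: 8.97
eef_pos: [0.4858, 0.3381, 0.088]
ee_rot: [-180.0, -0.0, 89.8]
wrist_force: [-2.4, -0.6, 9.5]
gripper_width: 0.0283
finger_force: 40.6
```

Call:
{"method": "carry_out", "body": {
  "steps": [
    {"fingers":70,"dp":[0,0,0],"spin":0},
    {"fingers":70,"dp":[0,0,0],"spin":0},
    {"fingers":70,"dp":[0,0,0],"spin":0},
    {"fingers":70,"dp":[0,0,0],"spin":0},
    {"fingers":70,"dp":[0,0,0.02],"spin":0},
    {"fingers":70,"dp":[0,0,0.08],"spin":0},
    {"fingers":70,"dp":[0,0,0.15],"spin":0},
    {"fingers":70,"dp":[0,0,0.15],"spin":0},
    {"fingers":70,"dp":[0,0,0.15],"spin":0},
    {"fingers":70,"dp":[0,0,0.15],"spin":0},
    {"fingers":70,"dp":[0,0,0.15],"spin":0},
    {"fingers":70,"dp":[0,0,0.15],"spin":0}
  ]
}}

```text
time: 9.97
eef_pos: [0.4859, 0.3377, 0.2888]
ee_rot: [180.0, -0.0, 89.8]
wrist_force: [0.8, 0.0, -0.6]
gripper_width: 0.0597
finger_force: 0.0
```

Run:
```python
from h import *
env.snapshot('wrist');im,i=snap('wrist','w6'); print(env.read_state()['eef_pos'])
cv2.imwrite('pics/c6.png',im[150:,150:500,::-1])
disks(im,i,(250,0,420,230),.009)
im=im.astype(int);cap(im,i,(im[...,0]>90)&(im[...,1]<70),(260,130,400,330),.086,.015)
```

```text
[0.489005   0.33958045 0.29346247]
(283, 201, 57, 29) fit [0.4794 0.2524] [0.0741 0.0759] mec 0.4793 0.2543 0.0381
(286, 133, 61, 60) fit [0.4868 0.3395] [0.0766 0.0776] mec 0.4867 0.3396 0.039
(301, 160, 27, 29) ctr [0.4849 0.3412] width 0.0275 len 0.03
```

View pics/c6.png

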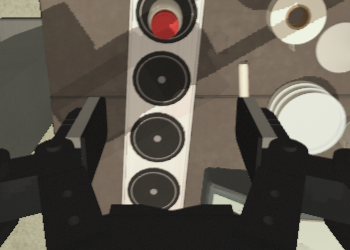

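White-and-red bottle stands upright centred on the end pad (crop 165,25). Next: the 101.

Call:
{"method": "carry_out", "body": {
  "steps": [
    {"fingers":70,"dp":[-0.01,-0.1,0],"spin":0},
    {"fingers":70,"dp":[-0.01,-0.16,0],"spin":0},
    {"fingers":70,"dp":[-0.01,-0.17,0],"spin":0},
    {"fingers":70,"dp":[-0.01,-0.17,0],"spin":0},
    {"fingers":70,"dp":[-0.01,-0.17,0],"spin":0},
    {"fingers":70,"dp":[-0.01,-0.17,0],"spin":0},
    {"fingers":70,"dp":[-0.01,-0.17,0],"spin":0},
    {"fingers":70,"dp":[-0.01,-0.17,0],"spin":0},
    {"fingers":70,"dp":[-0.01,-0.17,0],"spin":0},
    {"fingers":70,"dp":[-0.01,-0.17,0],"spin":0},
    {"fingers":70,"dp":[-0.01,-0.17,0],"spin":0},
    {"fingers":70,"dp":[-0.01,-0.17,0],"spin":0},
    {"fingers":70,"dp":[-0.01,-0.17,0],"spin":0},
    {"fingers":70,"dp":[-0.01,-0.17,0],"spin":0},
    {"fingers":70,"dp":[-0.01,-0.17,0],"spin":0},
    {"fingers":70,"dp":[-0.01,-0.17,0],"spin":0},
    {"fingers":70,"dp":[-0.01,-0.17,0],"spin":0},
    {"fingers":70,"dp":[-0.01,-0.17,0],"spin":0},
    {"fingers":70,"dp":[-0.01,-0.17,0],"spin":0},
    {"fingers":70,"dp":[-0.01,-0.14,0],"spin":0}
  ]
}}

```text
time: 11.73
eef_pos: [0.4455, -0.3223, 0.2863]
ee_rot: [-180.0, -0.0, 89.8]
wrist_force: [0.9, 0.2, -0.4]
gripper_width: 0.0595
finger_force: 0.0
```

Call:
{"method": "carry_out", "body": {
  "steps": [
    {"fingers":70,"dp":[0,-0.002,-0.08],"spin":0},
    {"fingers":70,"dp":[0,0,-0.1],"spin":0},
    {"fingers":70,"dp":[0,0,-0.1],"spin":0},
    {"fingers":70,"dp":[0,0,-0.1],"spin":0},
    {"fingers":70,"dp":[0,0,-0.1],"spin":0},
    {"fingers":70,"dp":[0,0,-0.1],"spin":0},
    {"fingers":70,"dp":[0,0,0],"spin":0},
    {"fingers":70,"dp":[0,0,0],"spin":0}
  ]
}}

```text
time: 12.4
eef_pos: [0.4452, -0.3197, 0.1698]
ee_rot: [-179.8, -0.1, 89.8]
wrist_force: [0.1, -0.1, 0.6]
gripper_width: 0.0599
finger_force: 0.0
```

Run:
```python
from h import *
im,i=snap('wrist','w7'); print(env.read_state()['eef_pos'])
cv2.imwrite('pics/c7.png',im[::,:,::-1][100:,150:500])
im=im.astype(int);cap(im,i,(im.min(2)>140),(250,100,400,320),.101,.014)
```

```text
[ 0.44615385 -0.32041638  0.17104289]
(301, 202, 42, 40) ctr [ 0.4464 -0.3194] width 0.0263 len 0.0266
```

View pics/c7.png

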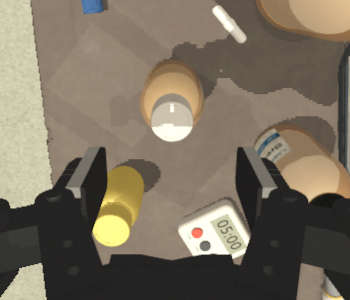

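Call:
{"method": "carry_out", "body": {
  "force": 60,
  "steps": [
    {"fingers":70,"dp":[0,-0.004,-0.08],"spin":0},
    {"fingers":70,"dp":[0,0,-0.08],"spin":0},
    {"fingers":70,"dp":[0,0,-0.08],"spin":0},
    {"fingers":70,"dp":[0,0,-0.08],"spin":0},
    {"fingers":70,"dp":[0,0,-0.033],"spin":0},
    {"fingers":70,"dp":[0,0,0],"spin":0},
    {"fingers":0,"dp":[0,0,0],"spin":0},
    {"fingers":0,"dp":[0,0,0],"spin":0},
    {"fingers":0,"dp":[0,0,0],"spin":0},
    {"fingers":0,"dp":[0,0,0],"spin":0},
    {"fingers":0,"dp":[0,0,0],"spin":0},
    {"fingers":0,"dp":[0,0,0],"spin":0},
    {"fingers":0,"dp":[0,0,0],"spin":0},
    {"fingers":0,"dp":[0,0,0.02],"spin":0},
    {"fingers":0,"dp":[0,0,0.08],"spin":0},
    {"fingers":0,"dp":[0,0,0.12],"spin":0},
    {"fingers":0,"dp":[0,0,0.12],"spin":0},
    {"fingers":0,"dp":[0,0,0.12],"spin":0},
    {"fingers":0,"dp":[0,0,0.12],"spin":0},
    {"fingers":0,"dp":[0,0,0.12],"spin":0}
  ]
}}

```text
time: 14.12
eef_pos: [0.4459, -0.3208, 0.2417]
ee_rot: [-180.0, -0.0, 89.8]
wrist_force: [0.7, -0.4, -1.5]
gripper_width: 0.0256
finger_force: 57.8
```

Call:
{"method": "carry_out", "body": {
  "steps": [
    {"fingers":0,"dp":[0.009,0.08,0],"spin":0},
    {"fingers":0,"dp":[0.009,0.14,0],"spin":0},
    {"fingers":0,"dp":[0.009,0.155,0],"spin":0},
    {"fingers":0,"dp":[0.009,0.155,0],"spin":0},
    {"fingers":0,"dp":[0.009,0.155,0],"spin":0},
    {"fingers":0,"dp":[0.009,0.155,0],"spin":0},
    {"fingers":0,"dp":[0.009,0.155,0],"spin":0},
    {"fingers":0,"dp":[0.009,0.155,0],"spin":0},
    {"fingers":0,"dp":[0.009,0.155,0],"spin":0},
    {"fingers":0,"dp":[0.009,0.155,0],"spin":0},
    {"fingers":0,"dp":[0.009,0.155,0],"spin":0},
    {"fingers":0,"dp":[0.009,0.155,0],"spin":0},
    {"fingers":0,"dp":[0.009,0.155,0],"spin":0},
    {"fingers":0,"dp":[0.009,0.155,0],"spin":0},
    {"fingers":0,"dp":[0.009,0.155,0],"spin":0},
    {"fingers":0,"dp":[0.009,0.155,0],"spin":0},
    {"fingers":0,"dp":[0.009,0.155,0],"spin":0},
    {"fingers":0,"dp":[0.009,0.155,0],"spin":0},
    {"fingers":0,"dp":[0.009,0.1425,0],"spin":0},
    {"fingers":0,"dp":[0,0,0],"spin":0}
  ]
}}

```text
time: 15.78
eef_pos: [0.4798, 0.2527, 0.2397]
ee_rot: [-180.0, -0.2, 90.0]
wrist_force: [0.5, -0.0, -1.6]
gripper_width: 0.0259
finger_force: 57.9
```

Call:
{"method": "carry_out", "body": {
  "steps": [
    {"fingers":0,"dp":[0,0,-0.1],"spin":0},
    {"fingers":0,"dp":[0,0,-0.1],"spin":0},
    {"fingers":0,"dp":[0,0,-0.1],"spin":0},
    {"fingers":0,"dp":[0,0,-0.1],"spin":0},
    {"fingers":0,"dp":[0,0,-0.1],"spin":0},
    {"fingers":0,"dp":[0,0,-0.06],"spin":0},
    {"fingers":0,"dp":[0,0,-0.03],"spin":0},
    {"fingers":0,"dp":[0,0,0],"spin":0},
    {"fingers":0,"dp":[0,0,0],"spin":0}
  ]
}}

```text
time: 16.53
eef_pos: [0.48, 0.2472, 0.1224]
ee_rot: [-180.0, 0.0, 89.8]
wrist_force: [0.2, 0.8, -1.3]
gripper_width: 0.0259
finger_force: 58.0
```

Run:
```python
from h import *
im,i=snap('wrist','w8'); print(env.read_state()['eef_pos'])
cv2.imwrite('pics/c8.png',im[::,:,::-1][100:,150:500])
im=im.astype(int);cap(im,i,(im.min(2)>140),(290,220,360,320),.132,.014)
print(onz(i,(321,150),.009))
```

```text
[0.48070597 0.24740582 0.1230176 ]
(352, 318, 2, 2) ctr [0.4923 0.2455] width 0.0004 len 0.0006
[0.48113821 0.28620509 0.009     ]
```

View pics/c8.png

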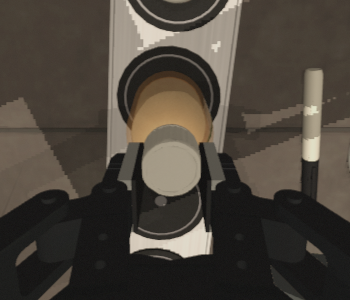

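Call:
{"method": "carry_out", "body": {
  "steps": [
    {"fingers":0,"dp":[-0.0075,0,-0.03],"spin":0},
    {"fingers":0,"dp":[0,0,-0.02],"spin":0},
    {"fingers":0,"dp":[0,0,-0.01],"spin":0},
    {"fingers":0,"dp":[0,0,-0.007],"spin":0},
    {"fingers":0,"dp":[0,0,0],"spin":0},
    {"fingers":0,"dp":[0,0,0],"spin":0}
  ]
}}

```text
time: 17.08
eef_pos: [0.4789, 0.2477, 0.1111]
ee_rot: [179.9, -0.1, 89.8]
wrist_force: [-3.4, 0.2, 11.9]
gripper_width: 0.0258
finger_force: 60.1
```

Call:
{"method": "carry_out", "body": {
  "steps": [
    {"fingers":70,"dp":[0,0,0],"spin":0},
    {"fingers":70,"dp":[0,0,0],"spin":0},
    {"fingers":70,"dp":[0,0,0],"spin":0},
    {"fingers":70,"dp":[0,0,0],"spin":0},
    {"fingers":70,"dp":[0,0,0.02],"spin":0},
    {"fingers":70,"dp":[0,0,0.08],"spin":0},
    {"fingers":70,"dp":[0,0,0.15],"spin":0},
    {"fingers":70,"dp":[0,0,0.15],"spin":0},
    {"fingers":70,"dp":[0,0,0.15],"spin":0},
    {"fingers":70,"dp":[0,0,0.15],"spin":0},
    {"fingers":70,"dp":[0,0,0.15],"spin":0},
    {"fingers":70,"dp":[0,0,0.15],"spin":0}
  ]
}}

```text
time: 18.08
eef_pos: [0.4786, 0.2471, 0.3108]
ee_rot: [-180.0, -0.0, 89.8]
wrist_force: [0.3, 1.0, 0.8]
gripper_width: 0.0595
finger_force: 0.0
```

Call:
{"method": "carry_out", "body": {
  "steps": [
    {"fingers":70,"dp":[0.019,-0.1,0],"spin":0},
    {"fingers":70,"dp":[0.019,-0.16,0],"spin":0},
    {"fingers":70,"dp":[0.019,-0.16,0],"spin":0},
    {"fingers":70,"dp":[0.019,-0.16,0],"spin":0},
    {"fingers":70,"dp":[0.019,-0.16,0],"spin":0},
    {"fingers":70,"dp":[0.019,-0.16,0],"spin":0},
    {"fingers":70,"dp":[0.019,-0.16,0],"spin":0},
    {"fingers":70,"dp":[0.019,-0.16,0],"spin":0},
    {"fingers":70,"dp":[0.019,-0.16,0],"spin":0},
    {"fingers":70,"dp":[0.019,-0.16,0],"spin":0},
    {"fingers":70,"dp":[0.019,-0.16,0],"spin":0},
    {"fingers":70,"dp":[0.019,-0.16,0],"spin":0},
    {"fingers":70,"dp":[0.019,-0.16,0],"spin":0},
    {"fingers":70,"dp":[0.019,-0.16,0],"spin":0},
    {"fingers":70,"dp":[0.019,-0.16,0],"spin":0},
    {"fingers":70,"dp":[0.019,-0.16,0],"spin":0},
    {"fingers":70,"dp":[0.019,-0.16,0],"spin":0},
    {"fingers":70,"dp":[0.019,-0.16,0],"spin":0},
    {"fingers":70,"dp":[0.019,-0.16,0],"spin":0},
    {"fingers":70,"dp":[0.019,-0.16,0],"spin":0}
  ]
}}

```text
time: 19.75
eef_pos: [0.5547, -0.3824, 0.309]
ee_rot: [-180.0, -0.0, 89.8]
wrist_force: [-0.0, -0.4, -0.0]
gripper_width: 0.0597
finger_force: 0.0
```

Run:
```python
from h import *
env.snapshot('wrist');env.snapshot('wrist');im,i=snap('wrist','w9'); print(env.read_state()['eef_pos'],env.read_state()['joint_pos'].round(1))
cv2.imwrite('pics/c9.png',im[:,:,::-1][80:,150:600])
```

```text
[ 0.55464494 -0.38325362  0.30799435] [-38.2  23.7  67.7  -0.   88.7 -37.9]
```

View pics/c9.png

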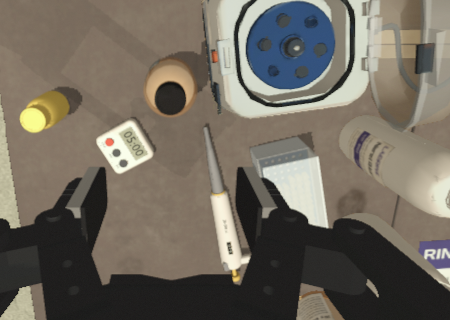

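121's cap is at (321,177) full-frame, with the centrifuge edge close on its +x side; I'll narrow the fingers to 50%.

Run:
```python
from h import *
im=cv2.imread('pics/w9.png')[:,:,::-1].astype(int); i=env.camera_info('wrist')
cap(im,i,im.max(2)<60,(298,150,346,204),.121,.016)
print(onz(i,(372,185),.08),onz(i,(358,177),.08))
```

```text
(305, 162, 31, 33) ctr [ 0.5546 -0.3821] width 0.0295 len 0.0322
[ 0.61241566 -0.39927334  0.08      ] [ 0.59655223 -0.39005399  0.08      ]
```

Call:
{"method": "carry_out", "body": {
  "force": 80,
  "steps": [
    {"fingers":50,"dp":[-0.0045,-0.0125,-0.1],"spin":0},
    {"fingers":50,"dp":[0,0,-0.12],"spin":0},
    {"fingers":50,"dp":[0,0,-0.12],"spin":0},
    {"fingers":50,"dp":[0,0,-0.12],"spin":0},
    {"fingers":50,"dp":[0,0,-0.12],"spin":0},
    {"fingers":50,"dp":[0,0,-0.05],"spin":0},
    {"fingers":50,"dp":[0,0,0],"spin":0},
    {"fingers":50,"dp":[0,0,0],"spin":0}
  ]
}}

```text
time: 20.57
eef_pos: [0.5541, -0.3825, 0.1833]
ee_rot: [-180.0, -0.0, 89.9]
wrist_force: [-0.0, -0.6, 0.4]
gripper_width: 0.0427
finger_force: 0.0
```

Run:
```python
from h import *
im,i=snap('wrist','w10'); print(env.read_state()['eef_pos'])
cv2.imwrite('pics/c10.png',im[:,:,::-1][100:,150:500])
im=im.astype(int);cap(im,i,im.max(2)<60,(290,160,356,285),.121,.016)
```

```text
[ 0.55478203 -0.38322099  0.18444806]
(297, 200, 49, 55) ctr [ 0.5551 -0.3865] width 0.03 len 0.0359
```

View pics/c10.png

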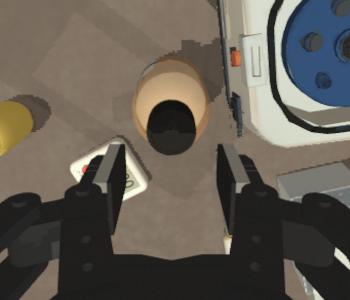

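Call:
{"method": "carry_out", "body": {
  "force": 80,
  "steps": [
    {"fingers":50,"dp":[0,-0.0075,-0.08],"spin":0},
    {"fingers":50,"dp":[0,0,-0.08],"spin":0},
    {"fingers":50,"dp":[0,0,-0.08],"spin":0},
    {"fingers":50,"dp":[0,0,-0.05],"spin":0},
    {"fingers":50,"dp":[0,0,-0.0235],"spin":0},
    {"fingers":50,"dp":[0,0,0],"spin":0},
    {"fingers":0,"dp":[0,0,0],"spin":0},
    {"fingers":0,"dp":[0,0,0],"spin":0},
    {"fingers":0,"dp":[0,0,0],"spin":0},
    {"fingers":0,"dp":[0,0,0],"spin":0},
    {"fingers":0,"dp":[0,0,0],"spin":0},
    {"fingers":0,"dp":[0,0,0],"spin":0},
    {"fingers":0,"dp":[0,0,0.02],"spin":0},
    {"fingers":0,"dp":[0,0,0.08],"spin":0},
    {"fingers":0,"dp":[0,0,0.12],"spin":0},
    {"fingers":0,"dp":[0,0,0.12],"spin":0},
    {"fingers":0,"dp":[0,0,0.12],"spin":0},
    {"fingers":0,"dp":[0,0,0.12],"spin":0},
    {"fingers":0,"dp":[0,0,0.12],"spin":0},
    {"fingers":0,"dp":[0,0,0],"spin":0}
  ]
}}

```text
time: 22.28
eef_pos: [0.5563, -0.3861, 0.2655]
ee_rot: [179.6, 0.3, 89.8]
wrist_force: [1.0, -0.9, -2.2]
gripper_width: 0.0291
finger_force: 77.6
```

Call:
{"method": "carry_out", "body": {
  "steps": [
    {"fingers":0,"dp":[-0.1,0.03,0],"spin":0},
    {"fingers":0,"dp":[-0.1,0.03,0],"spin":0},
    {"fingers":0,"dp":[-0.1,0.03,0],"spin":0},
    {"fingers":0,"dp":[-0.1,0.03,0],"spin":0},
    {"fingers":0,"dp":[-0.01,0.1,0],"spin":0},
    {"fingers":0,"dp":[0,0.17,0],"spin":0},
    {"fingers":0,"dp":[0,0.18,0],"spin":0},
    {"fingers":0,"dp":[0,0.18,0],"spin":0},
    {"fingers":0,"dp":[0,0.18,0],"spin":0},
    {"fingers":0,"dp":[0,0.18,0],"spin":0},
    {"fingers":0,"dp":[0,0.18,0],"spin":0},
    {"fingers":0,"dp":[0,0.18,0],"spin":0},
    {"fingers":0,"dp":[0,0.18,0],"spin":0},
    {"fingers":0,"dp":[0,0.18,0],"spin":0},
    {"fingers":0,"dp":[0,0.18,0],"spin":0},
    {"fingers":0,"dp":[0,0.18,0],"spin":0},
    {"fingers":0,"dp":[0,0.18,0],"spin":0},
    {"fingers":0,"dp":[0,0.18,0],"spin":0},
    {"fingers":0,"dp":[0,0.16,0],"spin":0},
    {"fingers":0,"dp":[0,0.0015,0],"spin":0}
  ]
}}

```text
time: 23.95
eef_pos: [0.471, 0.1635, 0.2587]
ee_rot: [-179.9, -0.3, 90.1]
wrist_force: [0.5, -1.6, -3.6]
gripper_width: 0.0289
finger_force: 78.3
```

Call:
{"method": "carry_out", "body": {
  "steps": [
    {"fingers":0,"dp":[0,0,-0.05],"spin":0},
    {"fingers":0,"dp":[0,0,-0.1],"spin":0},
    {"fingers":0,"dp":[0,0,-0.1],"spin":0},
    {"fingers":0,"dp":[0,0,-0.1],"spin":0},
    {"fingers":0,"dp":[0,0,-0.1],"spin":0},
    {"fingers":0,"dp":[0,0,-0.1],"spin":0},
    {"fingers":0,"dp":[0,0,-0.04],"spin":0},
    {"fingers":0,"dp":[0,0,0],"spin":0},
    {"fingers":0,"dp":[0,0,0],"spin":0}
  ]
}}

```text
time: 24.7
eef_pos: [0.4715, 0.1567, 0.1416]
ee_rot: [-179.9, 0.0, 89.8]
wrist_force: [0.7, 0.1, -3.3]
gripper_width: 0.0292
finger_force: 78.3
```

Run:
```python
from h import *
im,i=snap('wrist','w11'); print(env.read_state()['eef_pos'])
cv2.imwrite('pics/c11.png',im[:,:,::-1][100:,150:500])
print(onz(i,(320,146),.009),onz(i,(267,192),.009),onz(i,(370,192),.009))
```

```text
[0.47244324 0.15708362 0.14253531]
[0.47164984 0.19616483 0.009     ] [0.4278353 0.1586409 0.009    ] [0.5126272  0.15835584 0.009     ]
```

View pics/c11.png

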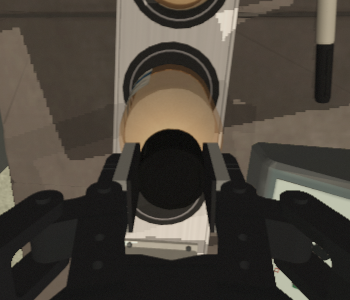

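Call:
{"method": "carry_out", "body": {
  "steps": [
    {"fingers":0,"dp":[0,0,-0.03],"spin":0},
    {"fingers":0,"dp":[0,0,-0.02],"spin":0},
    {"fingers":0,"dp":[0,0,-0.01],"spin":0},
    {"fingers":0,"dp":[0,0,-0.007],"spin":0},
    {"fingers":0,"dp":[0,0,0],"spin":0},
    {"fingers":0,"dp":[0,0,0],"spin":0}
  ]
}}

```text
time: 25.25
eef_pos: [0.4724, 0.1579, 0.1308]
ee_rot: [179.9, -0.0, 89.8]
wrist_force: [-3.4, -0.5, 8.3]
gripper_width: 0.0291
finger_force: 80.1
```

Call:
{"method": "carry_out", "body": {
  "steps": [
    {"fingers":60,"dp":[0,0,0],"spin":0},
    {"fingers":60,"dp":[0,0,0],"spin":0},
    {"fingers":60,"dp":[0,0,0],"spin":0},
    {"fingers":60,"dp":[0,0,0],"spin":0},
    {"fingers":60,"dp":[0,0,0.02],"spin":0},
    {"fingers":70,"dp":[0,0,0.08],"spin":0},
    {"fingers":70,"dp":[0,0,0.15],"spin":0},
    {"fingers":70,"dp":[0,0,0.15],"spin":0},
    {"fingers":70,"dp":[0,0,0.15],"spin":0},
    {"fingers":70,"dp":[0,0,0.15],"spin":0},
    {"fingers":70,"dp":[0,0,0.15],"spin":0},
    {"fingers":70,"dp":[0,0,0.15],"spin":0}
  ]
}}

```text
time: 26.25
eef_pos: [0.4717, 0.1574, 0.3307]
ee_rot: [180.0, 0.0, 89.8]
wrist_force: [0.2, -1.1, 0.5]
gripper_width: 0.0597
finger_force: 0.0
```

Call:
{"method": "carry_out", "body": {
  "steps": [
    {"fingers":70,"dp":[0.03,-0.15,0],"spin":0},
    {"fingers":70,"dp":[0.03,-0.15,0],"spin":0},
    {"fingers":70,"dp":[0.03,-0.15,0],"spin":0},
    {"fingers":70,"dp":[0.03,-0.15,0],"spin":0},
    {"fingers":70,"dp":[0.03,-0.15,0],"spin":0},
    {"fingers":70,"dp":[0.03,-0.15,0],"spin":0},
    {"fingers":70,"dp":[0.03,-0.15,0],"spin":0},
    {"fingers":70,"dp":[0.03,-0.15,0],"spin":0},
    {"fingers":70,"dp":[0.03,-0.15,0],"spin":0},
    {"fingers":70,"dp":[0.03,-0.15,0],"spin":0},
    {"fingers":70,"dp":[0.03,-0.15,0],"spin":0},
    {"fingers":70,"dp":[0.03,-0.15,0],"spin":0},
    {"fingers":70,"dp":[0.03,-0.15,0],"spin":0},
    {"fingers":70,"dp":[0,0,-0.1],"spin":0},
    {"fingers":70,"dp":[0,0,-0.12],"spin":0},
    {"fingers":70,"dp":[0,0,-0.12],"spin":0},
    {"fingers":70,"dp":[0,0,-0.1],"spin":0},
    {"fingers":70,"dp":[0,0,-0.06],"spin":0},
    {"fingers":70,"dp":[0,0,0],"spin":0},
    {"fingers":70,"dp":[0,0,0],"spin":0}
  ]
}}

```text
time: 27.92
eef_pos: [0.5497, -0.2323, 0.2285]
ee_rot: [-179.9, -0.0, 89.8]
wrist_force: [1.1, -0.3, -0.0]
gripper_width: 0.0597
finger_force: 0.0
```

Run:
```python
from h import *
im,i=snap('wrist','w12'); print(env.read_state()['eef_pos'])
cv2.imwrite('pics/c12.png',im[:,:,::-1][80:,150:500])
im=im.astype(int);cap(im,i,im.max(2)<50,(286,140,362,285),.152,.02)
```

```text
[ 0.55041805 -0.23265925  0.22958592]
(297, 182, 56, 41) ctr [ 0.5522 -0.2166] width 0.0366 len 0.0281
```

View pics/c12.png

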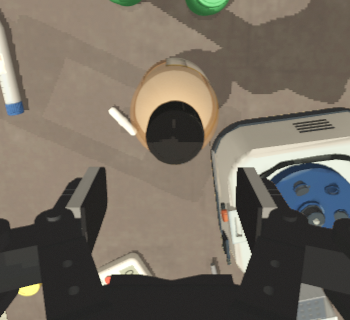

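Run:
```python
from h import *
i=env.camera_info('wrist'); print(onz(i,(324.5,244),.152), onz(i,(296,212),.152), onz(i,(353,212),.152))
```

```text
[ 0.55382989 -0.25264576  0.152     ] [ 0.5349649  -0.22959162  0.152     ] [ 0.57268707 -0.22971073  0.152     ]
```

Call:
{"method": "carry_out", "body": {
  "force": 100,
  "steps": [
    {"fingers":70,"dp":[0.0125,-0.005,-0.08],"spin":0},
    {"fingers":70,"dp":[0,0,-0.08],"spin":0},
    {"fingers":70,"dp":[0,0,-0.08],"spin":0},
    {"fingers":70,"dp":[0,0,-0.08],"spin":0},
    {"fingers":70,"dp":[0,0,-0.05],"spin":0},
    {"fingers":70,"dp":[0,0,-0.018],"spin":0},
    {"fingers":70,"dp":[0,0,0],"spin":0},
    {"fingers":0,"dp":[0,0,0],"spin":0},
    {"fingers":0,"dp":[0,0,0],"spin":0},
    {"fingers":0,"dp":[0,0,0],"spin":0},
    {"fingers":0,"dp":[0,0,0],"spin":0},
    {"fingers":0,"dp":[0,0,0],"spin":0},
    {"fingers":0,"dp":[0,0,0],"spin":0},
    {"fingers":0,"dp":[0,0,0.02],"spin":0},
    {"fingers":0,"dp":[0,0,0.08],"spin":0},
    {"fingers":0,"dp":[0,0,0.12],"spin":0},
    {"fingers":0,"dp":[0,0,0.12],"spin":0},
    {"fingers":0,"dp":[0,0,0.12],"spin":0},
    {"fingers":0,"dp":[0,0,0.12],"spin":0},
    {"fingers":0,"dp":[0,0,0.12],"spin":0}
  ]
}}

```text
time: 29.63
eef_pos: [0.5516, -0.2329, 0.2914]
ee_rot: [-179.9, -0.1, 89.8]
wrist_force: [0.7, -0.7, -7.1]
gripper_width: 0.0362
finger_force: 101.5
```

Call:
{"method": "carry_out", "body": {
  "steps": [
    {"fingers":0,"dp":[-0.04,0.05,0],"spin":0},
    {"fingers":0,"dp":[-0.04,0.08,0],"spin":0},
    {"fingers":0,"dp":[-0.04,0.1,0],"spin":0},
    {"fingers":0,"dp":[-0.04,0.1,0],"spin":0},
    {"fingers":0,"dp":[-0.04,0.1,0],"spin":0},
    {"fingers":0,"dp":[-0.04,0.1,0],"spin":0},
    {"fingers":0,"dp":[-0.04,0.1,0],"spin":0},
    {"fingers":0,"dp":[-0.04,0.1,0],"spin":0},
    {"fingers":0,"dp":[-0.04,0.1,0],"spin":0},
    {"fingers":0,"dp":[-0.04,0.1,0],"spin":0},
    {"fingers":0,"dp":[-0.037,0.1,0],"spin":0},
    {"fingers":0,"dp":[0,0.1,0],"spin":0},
    {"fingers":0,"dp":[0,0.1,0],"spin":0},
    {"fingers":0,"dp":[0,0.1,0],"spin":0},
    {"fingers":0,"dp":[0,0.1,0],"spin":0},
    {"fingers":0,"dp":[0,0.0765,0],"spin":0},
    {"fingers":0,"dp":[0,0,0],"spin":0},
    {"fingers":0,"dp":[0,0,0],"spin":0},
    {"fingers":0,"dp":[0,0,-0.05],"spin":0},
    {"fingers":0,"dp":[0,0,-0.05],"spin":0}
  ]
}}

```text
time: 31.3
eef_pos: [0.4648, 0.0674, 0.2704]
ee_rot: [180.0, 0.0, 89.8]
wrist_force: [0.3, 0.2, -6.3]
gripper_width: 0.0361
finger_force: 101.6
```

Run:
```python
from h import *
env.snapshot('wrist');im,i=snap('wrist','w13'); print(env.read_state()['eef_pos'])
disks(im,i,(230,0,420,230),.009,60,500)
s,j=snap('scene','s13')
cv2.imwrite('pics/c13.png',np.vstack([im[80:,150:500],cv2.resize(s[120:240,210:350],(350,280))])[:,:,::-1])
```

```text
[0.46279238 0.06707314 0.26849121]
(288, 211, 66, 19) fit [ 0.4623 -0.0406] [0.0969 0.1015] mec 0.4622 -0.0136 0.0411
(291, 130, 64, 30) fit [0.4644 0.0714] [0.0752 0.0765] mec 0.465 0.0795 0.0376
(313, 60, 40, 42) fit [0.4761 0.1625] [0.0435 0.0442] mec 0.4759 0.1625 0.0223
(299, 0, 73, 34) fit [0.4785 0.2498] [0.0768 0.0796] mec 0.4783 0.2415 0.0376
```

View pics/c13.png

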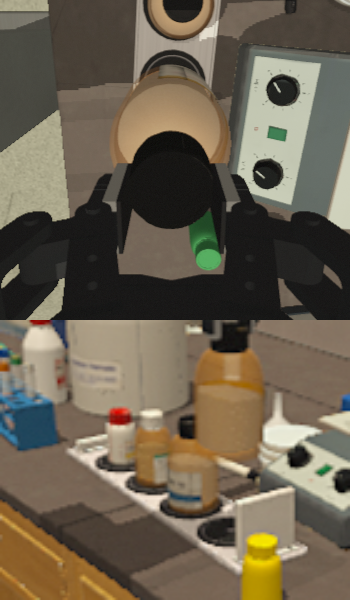

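Three bottles stand on their pads; the fourth hangs straight above its pad, wrist-measured at (.4644,.0714). Lower it.

Call:
{"method": "carry_out", "body": {
  "steps": [
    {"fingers":0,"dp":[0,0.0025,-0.06],"spin":0},
    {"fingers":0,"dp":[0,0,-0.08],"spin":0},
    {"fingers":0,"dp":[0,0,-0.08],"spin":0},
    {"fingers":0,"dp":[0,0,-0.08],"spin":0},
    {"fingers":0,"dp":[0,0,-0.08],"spin":0},
    {"fingers":0,"dp":[0,0,-0.08],"spin":0},
    {"fingers":0,"dp":[0,0,-0.05],"spin":0},
    {"fingers":0,"dp":[0,0,-0.03],"spin":0},
    {"fingers":0,"dp":[0,0,-0.013],"spin":0},
    {"fingers":0,"dp":[0,0,0],"spin":0},
    {"fingers":0,"dp":[0,0,0],"spin":0}
  ]
}}

```text
time: 32.37
eef_pos: [0.4646, 0.068, 0.1625]
ee_rot: [-180.0, 0.0, 89.8]
wrist_force: [-5.1, -0.4, 6.6]
gripper_width: 0.036
finger_force: 103.2
```

Call:
{"method": "carry_out", "body": {
  "steps": [
    {"fingers":60,"dp":[0,0,0],"spin":0},
    {"fingers":60,"dp":[0,0,0],"spin":0},
    {"fingers":60,"dp":[0,0,0],"spin":0},
    {"fingers":60,"dp":[0,0,0],"spin":0},
    {"fingers":60,"dp":[0,0,0.02],"spin":0},
    {"fingers":60,"dp":[0,0,0.08],"spin":0},
    {"fingers":60,"dp":[0,0,0.15],"spin":0},
    {"fingers":60,"dp":[0,0,0.15],"spin":0},
    {"fingers":60,"dp":[0,0,0.15],"spin":0},
    {"fingers":60,"dp":[0,0,0.15],"spin":0},
    {"fingers":60,"dp":[0,-0.15,0.1],"spin":0},
    {"fingers":60,"dp":[0,-0.15,0],"spin":0},
    {"fingers":60,"dp":[0,-0.15,0],"spin":0},
    {"fingers":60,"dp":[0,-0.15,0],"spin":0},
    {"fingers":60,"dp":[0,0,0],"spin":0},
    {"fingers":60,"dp":[0,0,0],"spin":0}
  ]
}}

```text
time: 33.7
eef_pos: [0.4652, -0.0529, 0.3211]
ee_rot: [180.0, -0.0, 89.6]
wrist_force: [0.0, 0.2, -0.1]
gripper_width: 0.0514
finger_force: 0.0
```

Run:
```python
from h import *
im,i=snap('wrist','w14'); s,j=snap('scene','s14'); print(env.read_state()['eef_pos'],i['eye'])
cv2.imwrite('pics/c14.png',np.vstack([im[:300,150:500],cv2.resize(s[120:240,210:350],(350,300))])[:,:,::-1])
```

```text
[ 0.46506306 -0.05128154  0.32086848] [0.46652863 0.01953655 0.45011139]
```

View pics/c14.png

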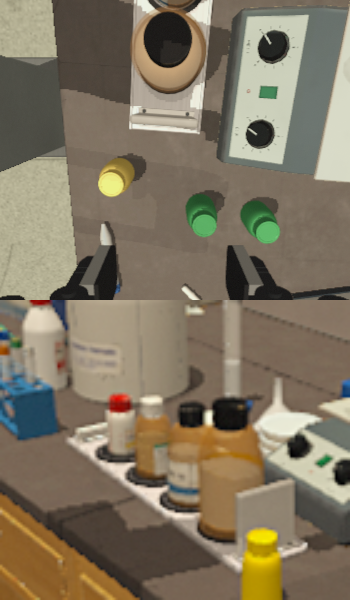

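All four are upright, in the right order, with the gripper clear. Quick centring check from the top camera before handing in.

Run:
```python
from h import *
im,i=snap('top','t15'); im=im.astype(int); r,g=im[...,0],im[...,1]; d=im.max(2)<50
cap(im,i,(r>130)&(g<70),(205,175,245,215),.086,.015)
for m,x,z in ((im.min(2)>125,.2480,.110),):
    pass
print('pads top-cam: (.4838,.3379) (.4769,.2482) (.4699,.1584) (.4630,.0687)')
for m,p,z,ra in((d,(.4699,.1584),.130,.016),(d,(.463,.0687),.161,.02),(im.min(2)>125,(.4769,.2482),.11,.014)):
    g2=np.stack(np.meshgrid(range(200,330),range(165,225)),-1).reshape(-1,2)
    P=np.array([onz(i,q,z)[:2] for q in g2]); dist=np.linalg.norm(P-p,axis=1)
    s=[k for k in range(len(g2)) if dist[k]<.026 and m[g2[k][1],g2[k][0]]]
    print(p,P[s].mean(0).round(4),len(s))
```

```text
(215, 194, 9, 9) ctr [0.4842 0.3359] width 0.027 len 0.0271
pads top-cam: (.4838,.3379) (.4769,.2482) (.4699,.1584) (.4630,.0687)
(0.4699, 0.1584) [0.4719 0.1565] 72
(0.463, 0.0687) [0.4623 0.0673] 105
(0.4769, 0.2482) [0.4781 0.2516] 73
```

All four are within about 3 mm of their pad centres.

```bash
python3 -c "
from workcell import env
print(env.job_done())"
```

```text
the job is handed in; nothing more can be done
None
```

The four bottles stand upright on the rail in height order, the 152 mm one by the tall stop and the 77 mm one by the low stop. Each measured within about 4 mm of its pad centre, and I handed the job in at about 34 s; no verdict came back.

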